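# Hang the guard flap back on the test bay

### The job

Take the yellow guard flap, the panel with two steel hinge knuckles, out of the black rack by the tab on its top and hang it on the blue test bay: lower it upright so that both knuckles drop over the bay's two hinge pins together, then let go so that it hangs straight down across the open front. Leave the grey blank panel standing in the rack.

Things in the scene. Friction and masses are not known exactly. Their poses are not given: they have to be found in the camera images.
- flap: Yellow guard flap, 0.16 kg, upright in a rack slot. Origin: mid knuckle line, 76 above foot (mm). z up, y width, x thickness; symmetric front/back. Sheet 92 wide, foot 12 thick. Header 156 wide, z 4 to 16. Under its ends (y +-70, 16 wide) steel inverted-V knuckles: mouth 32 wide at z -20, roof 14 wide at z 4. Black grip tab, mid top: 40 (y) x 12 (x), top z 68; pinch the 12 at z 46. Hangs upright.
- blank: Grey blank panel, same height and tab shape (grey) but without knuckles, 92 mm wide: leave it. It stands in the rack's other slot, 90 mm in front of or behind the flap. Origin 76 mm above its foot, axes as for the flap, tab top at z = 68 mm.
- bay: Blue test bay, fixed, open in front and on top, 102 deep, 204 wide (mm), black adapter inside. Origin: on the bench under the middle of the hinge line. x front to back, y along hinge line, z up. Two steel pins 8 thick on the line x 0, z 90, from the posts (y +-90, 102 high) inward to y +-58. Flap home: its origin at z 90 on this line, y axes parallel, 12 play each way in y. Walls 76 high behind the posts.
- rack: Black rack fixed to the bench, 136 mm (x) by 110 mm (y). Origin: underside centre. Two slots along its y at x = -45 and +45 mm, 17 mm wide, walls 52 mm high and 70 mm long, slot floor 10 mm above the bench; lift a panel 50 mm to clear the walls.

How it is judged:
By the outcome, as a careful person would: the job done as asked, in the order asked, and still so for the second after the job is handed in, with the robot touching nothing.
It also fails if it takes over 43 s, if anything falls off the work surface, if the arm or the gripper's body presses on something with over 40 N, if the wrist force passes 120 N, or if a joint passes its speed limit or range.

### The arm

A 7-joint arm with a two-finger parallel gripper is mounted at the origin on a cart in front of the work surface, level with it; the furniture and walls round the work are solid. World frame = base frame: x ahead of the robot, y to its left, z up, the work surface at z = 0. Lengths are in m, angles in rad, forces in N, time in s.
With the tool pointing down it reaches from about 0.425 to 0.825 m from the base axis. Payload 3.6 kg.
Tool frame: the origin (TCP) lies between the finger pads; the fingertips stand 8 mm ahead of it and the grasp point (between the pads) lies 11 mm behind it (env.tcp_to_tips is the z of the fingertips in the tool frame, in m); z points along the fingers, y is the line along which they close (so a half turn about z gives the same grasp; the last joint's range is limited). The gripper opens to 93 mm and grips with 3 to 60 N. Pads are 15 mm wide; open, the fingers measure 128 mm over their backs; the gripper's body (75 mm by 188 mm) begins 65 mm behind the grasp point.
Start: joints at [1.266, 0.615, -0.013, 1.423, 0.008, 1.103, -0.04], TCP at [0.178, -0.625, 0.227] pointing down, gripper open.
Joint ranges: [-3.12, 3.12], [-0.3, 2.06], [-1.34, 1.32], [0.26, 2.42], [-1.36, 4.5], [0.01, 1.98], [-2.84, 2.84]. Speed limits (rad/s): [2.79, 2.79, 3.14, 3.14, 3.14, 3.14, 3.14].

### API

Orientations are given as a rotation vector (axis times angle).
In Python, from bench import env gives the robot as it stands.
- The arm moves only by the tool send_rows, never from a script. Its argument "rows" is a list of rows, each a list of 4 numbers: the shift along the world's x, y, z as a fraction of full scale, then the turn about the world's z as a fraction of full scale. A call has 1 to 20 rows; each row is the pose to reach, as a shift and turn from the pose commanded when the call began; what a row does not reach only later rows make up. Full scale, the value 1, is 0.5 m for a shift and 45 degrees for a turn. A row lasts 1/10 s, in which the tool goes at most 50 mm and 8.59 degrees, less where a joint would pass 70% of its speed; a pose out of reach is approached as far as the arm can. A call with a number of a shift or a turn outside -1 to 1 is refused whole. A call with a gripper value outside its range is refused whole. "fingers" is the closure, from 0 (fully open) to 1 (shut), set as the call begins (left out, the last holds). The fingers move at their own pace and stop on an object; "squeeze" is the grip in N (left out, the last holds). Time passes only in rows, so rows that repeat a pose let the fingers close. It gives the time, the measured TCP pose, the force, the opening and the grip force at its end, in the units of the state.
- env.observe(): the state, without advancing time (a new reading comes with each control period).
- env.snapshot(name): name is "side" or "top"; returns the picture (384x512x3 uint8, red, green, blue); there is no depth.
- env.get_calibration(name): a dict with "fx", "fy", "cx", "cy" (pixels), "extrinsics" (4x4, takes a point from camera to world coordinates). Camera axes: x right, y down, z forward; pixel columns grow to the right and rows downward; lengths in m; the calibration is good to about 2 mm. A picture is of the moment at which its call begins. get_calibration takes no time and is no camera call.
- env.close_job(): hands the job in; it is judged then, once.
Trained networks look in the newest picture that a camera, given by its name, has taken for a name from the list of things; names that differ only in an ending like _2 or _b are one class to them, and where a whole thing is asked for, a point or a joint stands for the part that bears it (a point fixed in the world has none). Each returns a list of dicts, best first, with "confidence" (0 to 1); they miss things now and then, are a little off and sometimes report something else, mostly with a low value. They report only what shows in the picture. A call takes as long as a camera call.
- env.trace(target, camera): "region" (384x512 bool, what is visible of it) and "pixel" ([row, column] in pixels, amid what is visible of it).
The state is a dict: "time": time; "joint_pos": joint angles; "joint_velocities": joint speeds; "joint_efforts": joint torques, N m; "tool_pos": TCP position; "orientation": TCP orientation; "wrist_force": force on the tool from outside, world axes, zero at the start; "ft_torque": the same for the moment, N m; "finger_gap": finger opening in m; "gripper_force": force on a finger pad.
Only numpy, scipy, OpenCV 4.12 (cv2) and the standard library are available. Lean on these libraries where they do the work, as an engineer would, in place of code of your own. Each camera call takes 0.05 s, during which the arm holds its last target. There are 200 camera calls.

## Working session

There is one attempt and no reset: what is moved stays moved. The work goes in short steps, Python scripts to look and compute and a tool call to move; the robot and the scene stay as the last step left them, time stands still between calls to the robot, and variables do not carry over. Pictures are saved under pics/ and viewed, at most 10 in all, crops included, and the job is handed in when it is done.

Besides the shell and the picture viewer there is one more tool, called after ">>>" by a JSON object that holds its "method" and its "body", one argument or row to a line. send_rows: Moves the arm, as the interface text tells. Its arguments: {"type":"object","properties":{"rows":{"type":"array"},"fingers":{"type":"number"},"squeeze":{"type":"number"}},"required":["rows"]}

```bash
mkdir -p pics
cat > h.py <<'E'
import numpy as np, cv2
from bench import env
def proj(cam,P):
    c=env.get_calibration(cam); T=np.linalg.inv(np.array(c["extrinsics"])); P=np.atleast_2d(P)
    q=P@T[:3,:3].T+T[:3,3]; return np.c_[c["fx"]*q[:,0]/q[:,2]+c["cx"],c["fy"]*q[:,1]/q[:,2]+c["cy"]]
def atz(cam,px,z):  # px = (col,row) list
    c=env.get_calibration(cam); E=np.array(c["extrinsics"]); px=np.atleast_2d(px).astype(float)
    d=np.c_[(px[:,0]-c["cx"])/c["fx"],(px[:,1]-c["cy"])/c["fy"],np.ones(len(px))]@E[:3,:3].T
    return E[:3,3]+d*((z-E[2,3])/d[:,2])[:,None]
E
python3 - <<'E'
from h import *
for cam in("top","side"):
    im=env.snapshot(cam); cv2.imwrite(f"pics/{cam}0.png",im[...,::-1])
    c=env.get_calibration(cam); print(cam,np.round(c["extrinsics"],3).tolist(),c["fx"])
    for t in("flap","blank","bay","rack"):
        for r in env.trace(t,cam)[:2]:
            R=r["region"]; y,x=np.nonzero(R); print(cam,t,round(r["confidence"],2),r["pixel"],x.min(),x.max(),y.min(),y.max(),[np.round(v).tolist() if not np.isscalar(v) else round(v) for v in cv2.minAreaRect(np.c_[x,y].astype(np.float32))])
o=env.observe(); print(o["time"],o["tool_pos"],o["orientation"],o["finger_gap"])
E
```

```text
top [[0.03, -0.987, 0.158, 0.359], [-0.999, -0.026, 0.025, -0.097], [-0.021, -0.159, -0.987, 0.958], [0.0, 0.0, 0.0, 1.0]] 414.84090229021535
top flap 0.59 [218.5, 153.6] 123 198 204 242 [[160.0, 222.0], [76.0, 19.0], 18]
top blank 0.83 [184.6, 176.7] 156 202 172 197 [[179.0, 184.0], [50.0, 13.0], 18]
top bay 0.59 [196.6, 338.5] 290 391 164 223 [[343.0, 194.0], [101.0, 51.0], 8]
top rack 0.81 [209.9, 173.4] 143 205 180 241 [[174.0, 207.0], [47.0, 60.0], 19]
side [[-0.973, -0.092, 0.21, 0.274], [-0.229, 0.374, -0.899, 0.782], [0.004, -0.923, -0.385, 0.472], [0.0, 0.0, 0.0, 1.0]] 429.90170496416494
side flap 0.77 [240.8, 251.0] 222 281 203 286 [[249.0, 243.0], [42.0, 78.0], 35]
side blank 0.6 [226.2, 213.4] 199 229 192 271 [[214.0, 232.0], [79.0, 30.0], 90]
side bay 0.7 [187.0, 259.7] 227 287 153 213 [[257.0, 183.0], [60.0, 60.0], 0]
side rack 0.61 [272.1, 227.4] 190 276 239 297 [[234.0, 266.0], [80.0, 51.0], 19]
0.5 [ 0.17828115 -0.62501344  0.2265934 ] [-3.11117757e+00 -4.34998921e-01 -4.78975180e-05] 0.0927840163205352
```

View pics/top0.png

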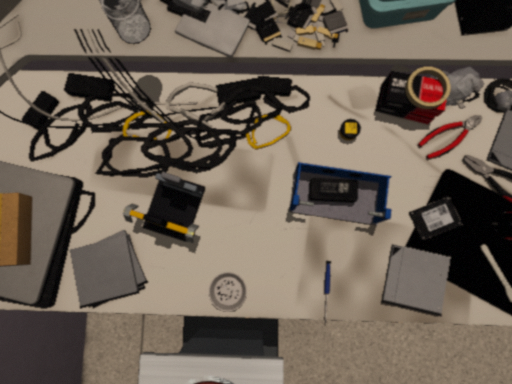

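View pics/side0.png

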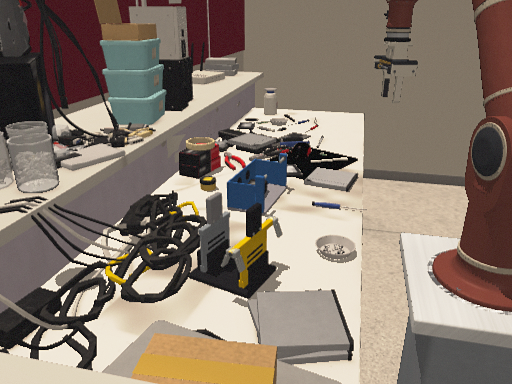

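The top view shows the flap nearest the robot (yellow header about (125,210)–(195,235), with a steel knuckle at each end). The blank is behind it at about (180,184). The bay is at (340,195) with its posts and open front toward the robot. I'll enlarge both.

Run:
```python
import cv2,numpy as np
t=cv2.imread("pics/top0.png")
s=cv2.imread("pics/side0.png")
a=cv2.resize(t[160:260,110:210],(600,600),interpolation=cv2.INTER_CUBIC)
b=cv2.resize(t[150:240,280:400],(800,600),interpolation=cv2.INTER_CUBIC)
cv2.imwrite("pics/a.png",a);cv2.imwrite("pics/b.png",b)
c=cv2.resize(s[145:300,180:300],(464,600),interpolation=cv2.INTER_CUBIC);cv2.imwrite("pics/c.png",c)
```

```text
(no output)
```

View pics/a.png

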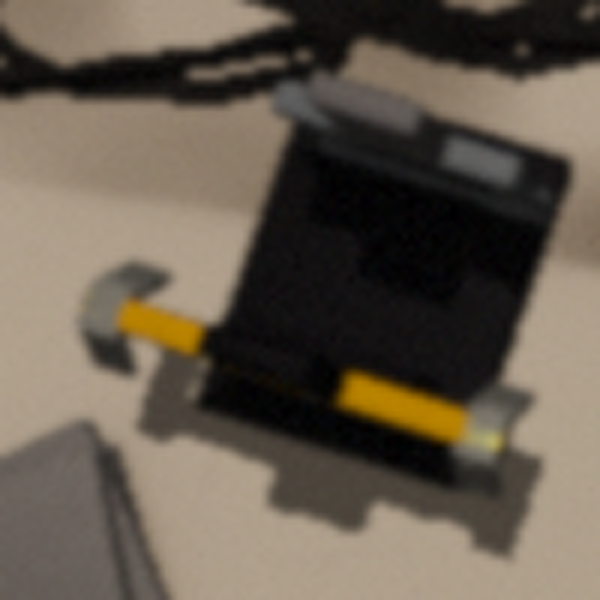

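View pics/b.png

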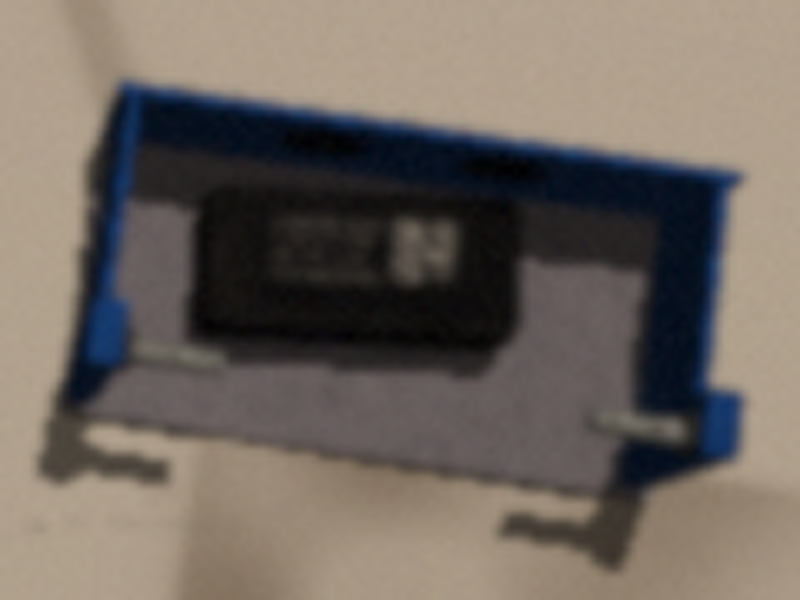

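View pics/c.png

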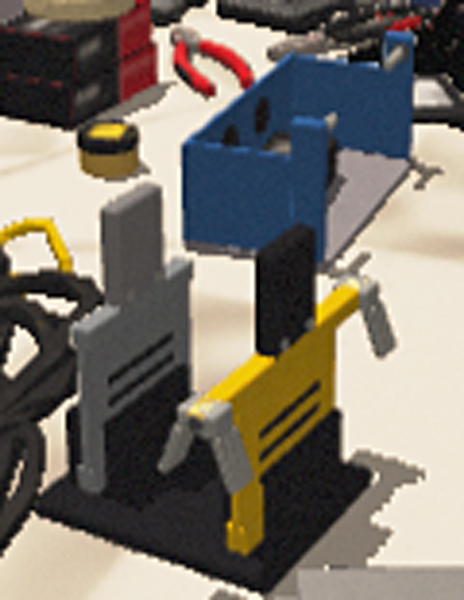

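```bash
cat >> h.py <<'E'
def line(cam,a,b,z):
    A,B=atz(cam,[a,b],z); m=(A+B)/2; d=A-B; return m,np.degrees(np.arctan2(-d[0],d[1])),np.hypot(*d[:2])
def W(m,yaw,z0,L): # local pts(mm)->world
    a=np.radians(yaw); R=np.array([[np.cos(a),-np.sin(a),0],[np.sin(a),np.cos(a),0],[0,0,1]])
    return np.array(L)/1000@R.T+[m[0],m[1],z0]
E
python3 - <<'E'
from h import *
ta=lambda x,y:(110+x/6-.5,160+y/6-.5); tb=lambda x,y:(280+x/6.667-.5,150+y/6.667-.5)
f,fy,L=line("top",ta(118,315),ta(463,423),.102); print("flap",f,fy,L)
b,by,L2=line("top",tb(135,351),tb(690,431),.09); print("bay",b,by,L2)
bi,byi,L3=line("top",tb(225,360),tb(592,418),.09); print("bay inner",bi,byi,L3)
pt,pyaw,_=line("top",tb(108,300),tb(720,395),.102);print("post back edge (x+?)",pt,pyaw)
s=lambda P:np.round((proj("side",P)-[180,145])*[3.867,3.871])
print("tabtop c, hdr ends, tab corners",s(W(f,fy,.086,[[0,0,68],[0,78,16],[0,-78,16]])).tolist())
print("pin inner ends, post tops",s(W(b,by,0,[[0,58,90],[0,-58,90],[0,90,102],[0,-90,102]])).tolist())
t=env.observe(); print(np.degrees(fy-0))
E
```

```text
flap [0.43770236 0.11296037 0.102     ] -15.564270145958835 0.12726195163477433
bay [ 0.47660546 -0.2693098   0.09      ] -6.779116568073217 0.17511370056403444
bay inner [ 0.47718466 -0.2682655   0.09      ] -7.575603062941746 0.11601356986303342
post back edge (x+?) [ 0.48867857 -0.26736601  0.102     ] -7.455069248202649
tabtop c, hdr ends, tab corners [[279.0, 240.0], [190.0, 417.0], [354.0, 277.0]]
pin inner ends, post tops [[329.0, 119.0], [382.0, 65.0], [313.0, 118.0], [395.0, 36.0]]
-891.766990564907
```

>>> {"method": "send_rows", "body": {
  "rows": [
    [0.2,0.2,0.05,0.3],
    [0.4,0.4,0.05,0.6],
    [0.604,0.71,0.05,1],
    [0.604,0.71,0.05,1],
    [0.604,0.71,0.05,1],
    [0.604,0.71,0.05,1],
    [0.604,0.71,0.05,1],
    [0.604,0.71,0.05,1],
    [0.604,0.71,0.05,1],
    [0.604,0.71,0.05,1],
    [0.604,0.71,0.05,1],
    [0.604,0.71,0.05,1]
  ],
  "fingers": 0.4
}}

```text
time: 1.7
tool_pos: [0.4795, -0.2713, 0.2516]
orientation: [2.708, 1.591, -0.002]
wrist_force: [-0.1, -1.0, -0.5]
finger_gap: 0.0558
gripper_force: 0.0
```

>>> {"method": "send_rows", "body": {
  "rows": [
    [-0.084,0.766,0,0.3],
    [-0.084,0.766,0,0.3],
    [-0.084,0.766,0,0.3],
    [-0.084,0.766,0,0.3],
    [-0.084,0.766,0,0.3],
    [-0.084,0.766,0,0.3],
    [-0.084,0.766,0,0.3],
    [-0.084,0.766,0,0.3],
    [-0.084,0.766,0,0.3],
    [-0.084,0.766,0,0.3],
    [-0.084,0.766,0,0.3],
    [-0.084,0.766,0,0.3]
  ]
}}

```text
time: 2.9
tool_pos: [0.4388, 0.1104, 0.2515]
orientation: [2.506, 1.893, -0.001]
wrist_force: [0.1, 0.7, -0.4]
finger_gap: 0.0562
gripper_force: 0.0
```

```bash
cat >> h.py <<'E'
from scipy.spatial.transform import Rotation as Ro
def st():
    o=env.observe(); y=Ro.from_rotvec(o["orientation"]).as_matrix()[:,1]
    print(round(o["time"],2),np.round(o["tool_pos"],4),"yang",round(np.degrees(np.arctan2(y[1],y[0])),2),"tilt",np.round(Ro.from_rotvec(o["orientation"]).as_matrix()[:,2],4),"F",np.round(o["wrist_force"],2),"M",np.round(o["ft_torque"],2),"gap",o["finger_gap"],o["gripper_force"])
E
python3 - <<'E'
from h import *
st(); im=env.snapshot("side"); cv2.imwrite("pics/d.png",cv2.resize(im[60:310,130:330],(480,600),interpolation=cv2.INTER_CUBIC)[...,::-1])
E
```

```text
2.9 [0.4388 0.1104 0.2515] yang -15.86 tilt [-3.0e-04 -1.1e-03 -1.0e+00] F [ 0.08  0.73 -0.39] M [-0.02 -0.04  0.09] gap 0.05621614647906816 0.0
```

View pics/d.png

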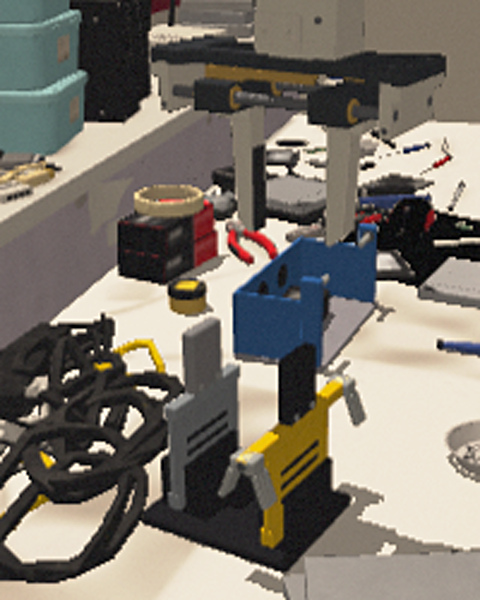

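The open fingers stand above the black tab at (297,350) in the crop, straddling its 12 mm thickness. I'll descend and grip.

>>> {"method": "send_rows", "body": {
  "rows": [
    [0,0.005,-0.06,0],
    [0,0.005,-0.12,0],
    [0,0.005,-0.18,0],
    [0,0.005,-0.22,0.006],
    [0,0.005,-0.24,0.006],
    [0,0.005,-0.255,0.006],
    [0,0.005,-0.261,0.006],
    [0,0.005,-0.261,0.006],
    [0,0.005,-0.261,0.006]
  ]
}}

```text
time: 3.85
tool_pos: [0.4389, 0.1156, 0.1219]
orientation: [2.497, 1.905, 0.003]
wrist_force: [0.4, -0.8, -0.5]
finger_gap: 0.0555
gripper_force: 0.0
```

Run:
```python
from h import *
st(); im=env.snapshot("side"); cv2.imwrite("pics/e.png",cv2.resize(im[130:300,170:300],(459,600),interpolation=cv2.INTER_CUBIC)[...,::-1])
```

```text
3.85 [0.4389 0.1156 0.1219] yang -15.32 tilt [ 1.7e-03  5.0e-04 -1.0e+00] F [ 0.42 -0.82 -0.5 ] M [ 0.   -0.05 -0.07] gap 0.05549870996005679 0.0
```

View pics/e.png

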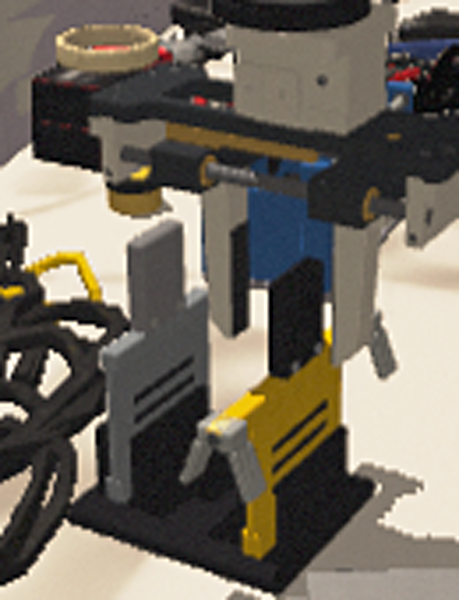

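The tab lies between the pads, at about (297,315) in the crop, with the fingers either side at x≈240 and 345. Closing now.

>>> {"method": "send_rows", "body": {
  "rows": [
    [0,0,0,0],
    [0,0,0,0],
    [0,0,0,0],
    [0,0,0,0],
    [0,0,0,0],
    [0,0,0,0],
    [0,0,0,0],
    [0,0,0,0]
  ],
  "fingers": 1,
  "squeeze": 10
}}

```text
time: 4.7
tool_pos: [0.4382, 0.1154, 0.1211]
orientation: [-2.497, -1.906, 0.0]
wrist_force: [0.0, -0.1, -1.1]
finger_gap: 0.0116
gripper_force: 10.0
```

>>> {"method": "send_rows", "body": {
  "rows": [
    [0,0,0,0],
    [0,0,0,0],
    [0,0,0,0],
    [0,0,0,0]
  ],
  "fingers": 1,
  "squeeze": 30
}}

```text
time: 5.1
tool_pos: [0.4382, 0.1154, 0.1211]
orientation: [-2.497, -1.906, 0.0]
wrist_force: [-0.1, -0.2, 0.7]
finger_gap: 0.0118
gripper_force: 30.0
```

Run:
```python
from h import *
st()
```

```text
5.1 [0.4382 0.1154 0.1211] yang -15.31 tilt [-2.e-04  0.e+00 -1.e+00] F [-0.13 -0.18  0.69] M [-0.09 -0.03 -0.03] gap 0.011764454328942877 29.99613583087921
```

>>> {"method": "send_rows", "body": {
  "rows": [
    [0,0,0.01,0],
    [0,0,0.02,0],
    [0,0,0.035,0],
    [0,0,0.05,0],
    [0,0,0.07,0],
    [0,0,0.09,0],
    [0,0,0.115,0],
    [0,0,0.14,0],
    [0,0,0.165,0],
    [0,0,0.19,0],
    [0,0,0.21,0],
    [0,0,0.225,0],
    [0,0,0.235,0],
    [0,0,0.24,0],
    [0,0,0.24,0]
  ]
}}

```text
time: 6.6
tool_pos: [0.4382, 0.1154, 0.2412]
orientation: [-2.498, -1.906, 0.0]
wrist_force: [-0.3, -0.4, -0.8]
finger_gap: 0.0121
gripper_force: 30.0
```

Run:
```python
from h import *
st()
for cam in("top","side"):
    im=env.snapshot(cam); cv2.imwrite(f"pics/{cam}1.png",im[...,::-1])
    for r in env.trace("flap",cam)[:1]:
        y,x=np.nonzero(r["region"]); print(cam,r["confidence"],x.min(),x.max(),y.min(),y.max())
f=W([.4382,.1154],-15.3,.206,[[0,0,0],[0,78,16],[0,-78,16],[0,46,-76],[0,-46,-76],[0,0,68]])
print(proj("side",f).round(1).tolist());print(proj("top",f).round(1).tolist())
c=cv2.imread("pics/side1.png")[130:290,170:310]; cv2.imwrite("pics/f.png",cv2.resize(c,(525,600),interpolation=cv2.INTER_CUBIC))
```

```text
6.6 [0.4382 0.1154 0.2412] yang -15.31 tilt [-1.e-04  0.e+00 -1.e+00] F [-0.29 -0.42 -0.76] M [-0.03 -0.1  -0.02] gap 0.012059931487183494 29.99556541442871
top 0.67 132 189 209 238
side 0.63 221 282 141 228
[[251.5, 180.0], [227.0, 186.2], [272.1, 158.5], [238.3, 230.4], [263.5, 210.2], [251.5, 141.5]]
[[143.0, 215.1], [100.0, 201.6], [181.6, 226.7], [131.9, 212.7], [174.8, 226.0], [131.9, 210.5]]
```

View pics/f.png

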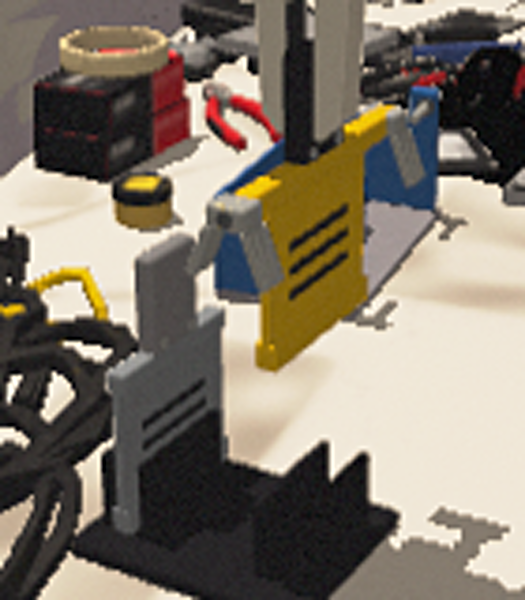

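The flap hangs upright from the fingers (header about (215,200)–(410,115) in the crop), the blank still stands in the rack, and the empty slot is clear. I'll carry it over to the bay.

>>> {"method": "send_rows", "body": {
  "rows": [
    [0.001,-0.006,0,0.001],
    [0.002,-0.023,0,0.005],
    [0.005,-0.052,0,0.012],
    [0.009,-0.09,0,0.02],
    [0.014,-0.137,0,0.032],
    [0.02,-0.192,0,0.045],
    [0.026,-0.252,0,0.059],
    [0.033,-0.316,0,0.074],
    [0.039,-0.382,0,0.089],
    [0.045,-0.448,0,0.104],
    [0.052,-0.512,0,0.119],
    [0.058,-0.572,0,0.133],
    [0.064,-0.627,0,0.146],
    [0.069,-0.674,0,0.158],
    [0.073,-0.712,0,0.166],
    [0.076,-0.741,0,0.173],
    [0.077,-0.758,0,0.177],
    [0.078,-0.764,0,0.178],
    [0.078,-0.764,0,0.178],
    [0.078,-0.764,0,0.178]
  ]
}}

```text
time: 8.8
tool_pos: [0.4774, -0.2653, 0.2412]
orientation: [-2.356, -2.077, -0.001]
wrist_force: [0.2, 0.1, -0.9]
finger_gap: 0.0121
gripper_force: 30.0
```

>>> {"method": "send_rows", "body": {
  "rows": [
    [0,0,-0.01,0],
    [0,0,-0.03,0],
    [0,0,-0.05,0],
    [0,0,-0.07,0],
    [0,0,-0.09,0],
    [0,0,-0.1,0],
    [0,0,-0.11,0],
    [0,0,-0.114,0],
    [0,0,-0.114,0],
    [0,0,-0.114,0]
  ]
}}

```text
time: 9.8
tool_pos: [0.4776, -0.2666, 0.1844]
orientation: [2.358, 2.075, 0.001]
wrist_force: [-0.1, 0.3, -0.8]
finger_gap: 0.0116
gripper_force: 30.0
```

Run:
```python
from h import *
st()
a=env.snapshot("top")[150:240,280:400]; c=env.snapshot("side")[110:230,210:300]
a=cv2.resize(a,(640,480),interpolation=cv2.INTER_CUBIC); cv2.imwrite("pics/t2.png",env.snapshot("top")[...,::-1])
c=cv2.resize(c,(450,600),interpolation=cv2.INTER_CUBIC)
o=np.zeros((600,800,3),np.uint8); o[:,:450]=c; a2=cv2.resize(a,(350,262)); o[:262,450:]=a2
cv2.imwrite("pics/g.png",o[...,::-1])
```

```text
9.8 [ 0.4776 -0.2666  0.1844] yang -7.3 tilt [ 7.e-04 -2.e-04 -1.e+00] F [-0.08  0.3  -0.77] M [-0.01 -0.11  0.03] gap 0.011606410009614572 29.995543956756592
```

View pics/g.png

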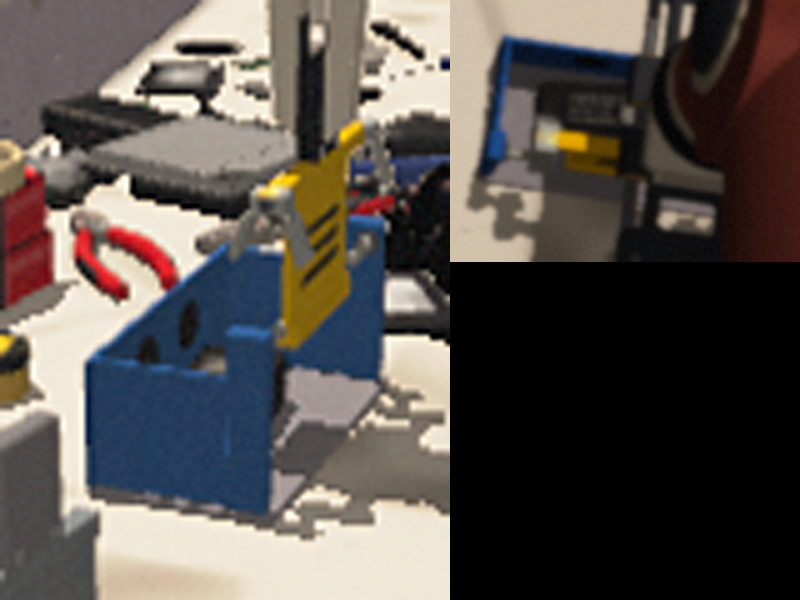

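Run:
```python
from h import *
s=lambda P:np.round((proj("side",P)-[210,110])*5+2).tolist()
L=[[0,78,16],[0,-78,16],[0,46,-76],[0,-46,-76]]
print("flap now",s(W([.4776,-.2690],-7.3,.1494,L)))
print("pins/posts",s(W([.477,-.2688],-7.3,0,[[0,70,90],[0,58,90],[0,-58,90],[0,-90,90],[0,90,102],[0,-90,102]])))
t=lambda P:np.round((proj("top",P)-[280,150])*2.917+[451,1]).tolist()
print("top flap",t(W([.4776,-.2690],-7.3,.1494,[[0,78,16],[0,62,16],[0,20,16]])),"pin",t(W([.477,-.2688],-7.3,0,[[0,90,90]])))
im=cv2.imread("pics/t2.png"); h=cv2.cvtColor(im,cv2.COLOR_BGR2HSV)
m=(h[...,0]>18)&(h[...,0]<32)&(h[...,1]>150)&(h[...,2]>150); m[:180]=0; m[220:]=0; m[:,:300]=0;m[:,345:]=0
y,x=np.nonzero(m); print(x.min(),x.max(),y.min(),y.max(),y.mean())
p,=[proj("top",W([.4776,-.2690],-7.3,.1494,[[0,62,16],[0,40,16],[0,20,16]]))]; print(p.round(1).tolist())
for c in range(x.min(),x.max()+1): print(c,y[x==c].tolist())
```

```text
flap now [[262.0, 198.0], [359.0, 119.0], [282.0, 353.0], [337.0, 297.0]]
pins/posts [[268.0, 339.0], [276.0, 331.0], [346.0, 262.0], [363.0, 245.0], [254.0, 330.0], [364.0, 224.0]]
top flap [[534.0, 136.0], [558.0, 140.0], [621.0, 150.0]] pin [[505.0, 151.0]]
309 326 195 201 197.52272727272728
[[316.7, 197.7], [328.1, 199.4], [338.4, 201.0]]
309 [196, 197]
310 [195, 196, 197, 198]
311 [195, 196, 197, 198]
312 [195, 196, 197, 198]
313 [195, 196, 197, 198]
314 [195, 196, 197, 198]
315 [195, 196, 197, 198]
316 [195, 196, 197, 198, 199]
317 [195, 196, 197, 198, 199, 200]
318 [195, 196, 197, 198, 199, 200]
319 [195, 196, 197, 198, 199, 200]
320 [195, 196, 197, 198, 199, 200]
321 [196, 197, 198, 199, 200]
322 [196, 197, 198, 199, 200, 201]
323 [196, 197, 198, 199, 200, 201]
324 [196, 197, 198, 199, 200, 201]
325 [196, 197, 198, 199, 200, 201]
326 [197, 198, 199, 200]
```

Top and side views agree with the predictions to within about 2 mm, and the knuckles accept ±12 mm. Lowering slowly.

>>> {"method": "send_rows", "body": {
  "rows": [
    [0,0,-0.008,0],
    [0,0,-0.018,0],
    [0,0,-0.028,0],
    [0,0,-0.038,0],
    [0,0,-0.048,0],
    [0,0,-0.058,0],
    [0,0,-0.068,0],
    [0,0,-0.076,0],
    [0,0,-0.08,0],
    [0,0,-0.08,0]
  ]
}}

```text
time: 10.95
tool_pos: [0.4771, -0.2665, 0.1438]
orientation: [-2.358, -2.075, 0.0]
wrist_force: [-0.8, -0.5, -1.9]
finger_gap: 0.0117
gripper_force: 30.0
```

>>> {"method": "send_rows", "body": {
  "rows": [
    [0,0,-0.005,0],
    [0,0,-0.01,0],
    [0,0,-0.015,0],
    [0,0,-0.02,0],
    [0,0,-0.025,0],
    [0,0,-0.03,0],
    [0,0,-0.034,0],
    [0,0,-0.036,0],
    [0,0,-0.036,0],
    [0,0,-0.036,0]
  ]
}}

```text
time: 11.95
tool_pos: [0.4773, -0.2665, 0.1262]
orientation: [2.358, 2.076, 0.0]
wrist_force: [0.7, 0.5, -1.8]
finger_gap: 0.0117
gripper_force: 30.0
```

Run:
```python
from h import *
st()
```

```text
11.95 [ 0.4773 -0.2665  0.1262] yang -7.3 tilt [ 1.e-04 -0.e+00 -1.e+00] F [ 0.68  0.53 -1.75] M [-0.09 -0.03 -0.01] gap 0.011712072779879786 29.99548763036728
```

>>> {"method": "send_rows", "body": {
  "rows": [
    [0,0,-0.001,0],
    [0,0,-0.002,0],
    [0,0,-0.003,0],
    [0,0,-0.004,0],
    [0,0,-0.004,0]
  ]
}}

```text
time: 12.45
tool_pos: [0.4774, -0.2666, 0.125]
orientation: [2.358, 2.075, -0.0]
wrist_force: [-1.7, 0.7, 5.4]
finger_gap: 0.0113
gripper_force: 30.0
```

Run:
```python
from h import *
st()
c=env.snapshot("side")[120:225,215:295]; t=env.snapshot("top")[170:230,285:345]
c=cv2.resize(c,(457,600),interpolation=cv2.INTER_CUBIC); t=cv2.resize(t,(343,343),interpolation=cv2.INTER_CUBIC)
o=np.zeros((600,800,3),np.uint8); o[:,:457]=c; o[:343,457:]=t
cv2.imwrite("pics/h.png",o[...,::-1])
```

```text
12.45 [ 0.4774 -0.2666  0.125 ] yang -7.3 tilt [ 2.e-04 -5.e-04 -1.e+00] F [-1.73  0.67  5.38] M [0.1  0.37 0.01] gap 0.011297294331362364 29.996724128723145
```

View pics/h.png

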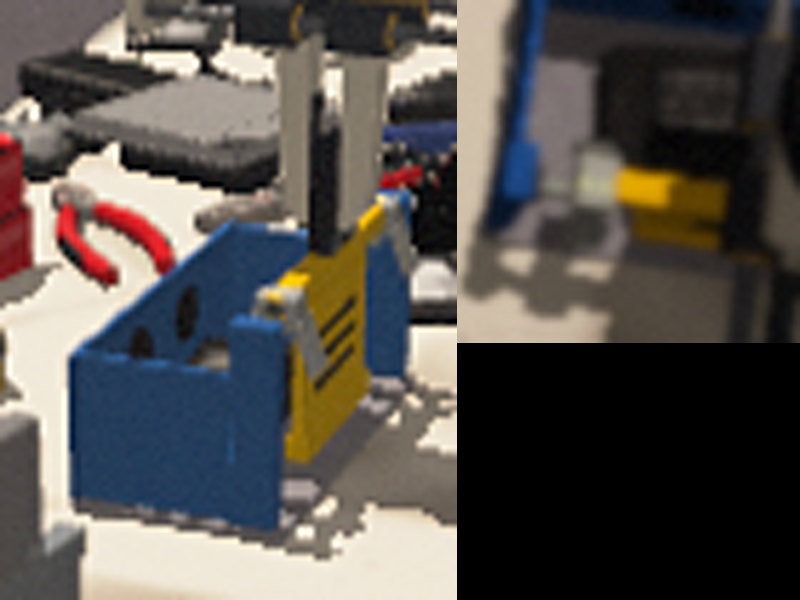

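Contact came at exactly the home height. In the top inset the left pin runs from the post (515,170) into the middle of the knuckle (600,175), and in the side view both knuckles sit beside the post tops. Releasing now.

>>> {"method": "send_rows", "body": {
  "rows": [
    [0,0,0.001,0],
    [0,0,0.001,0],
    [0,0,0.001,0]
  ],
  "squeeze": 4
}}

```text
time: 12.85
tool_pos: [0.4774, -0.2666, 0.125]
orientation: [2.358, 2.075, -0.0]
wrist_force: [-0.8, 0.5, 4.7]
finger_gap: 0.0121
gripper_force: 4.0
```

>>> {"method": "send_rows", "body": {
  "rows": [
    [0,0,0,0],
    [0,0,0,0],
    [0,0,0,0],
    [0,0,0,0],
    [0,0,0,0],
    [0,0,0,0],
    [0,0,0,0]
  ],
  "fingers": 0.5
}}

```text
time: 13.55
tool_pos: [0.4773, -0.2665, 0.1246]
orientation: [-2.358, -2.075, 0.0]
wrist_force: [0.2, -0.3, 0.1]
finger_gap: 0.0465
gripper_force: 0.0
```

>>> {"method": "send_rows", "body": {
  "rows": [
    [0,0,0.01,0],
    [0,0,0.03,0],
    [0,0,0.06,0],
    [0,0,0.1,0],
    [0,0,0.15,0],
    [0,0,0.2,0],
    [0,0,0.25,0],
    [0,0,0.3,0],
    [0,0,0.3,0],
    [0,0,0.3,0],
    [0,0,0.3,0],
    [0,0,0.3,0]
  ]
}}

```text
time: 14.75
tool_pos: [0.4765, -0.2663, 0.2735]
orientation: [-2.356, -2.074, 0.002]
wrist_force: [0.3, 0.2, -0.3]
finger_gap: 0.0465
gripper_force: 0.0
```

>>> {"method": "send_rows", "body": {
  "rows": [
    [-0.05,0.05,0.05,0],
    [-0.05,0.1,0.05,0],
    [-0.05,0.2,0.05,0],
    [-0.05,0.3,0.05,0],
    [-0.05,0.4,0.05,0],
    [-0.05,0.4,0.05,0],
    [-0.05,0.4,0.05,0],
    [-0.05,0.4,0.05,0],
    [-0.05,0.4,0.05,0],
    [-0.05,0.4,0.05,0],
    [-0.05,0.4,0.05,0],
    [-0.05,0.4,0.05,0]
  ]
}}

```text
time: 15.95
tool_pos: [0.4523, -0.067, 0.2996]
orientation: [-2.359, -2.074, 0.0]
wrist_force: [-0.1, -0.5, -0.1]
finger_gap: 0.0467
gripper_force: 0.0
```

Run:
```python
from h import *
st()
for i in range(2):
  for cam in("side","top"):
    im=env.snapshot(cam); cv2.imwrite(f"pics/z{cam}{i}.png",im[...,::-1])
    h=cv2.cvtColor(im,cv2.COLOR_RGB2HSV); m=(h[...,0]>18)&(h[...,0]<32)&(h[...,1]>150)&(h[...,2]>120)
    ce=proj(cam,[.477,-.2688,.09])[0].astype(int); k=np.zeros_like(m); k[ce[1]-45:ce[1]+45,ce[0]-45:ce[0]+45]=1; y,x=np.nonzero(m&k)
    print(cam,len(x),x.min(),x.max(),y.min(),y.max(),x.mean(),y.mean())
  print(proj("side",W([.477,-.269],-7.3,.09,[[0,62,16],[0,-62,16],[0,46,-76],[0,-46,-76],[0,0,68]])).round(1).tolist())
  print(proj("top",W([.477,-.269],-7.3,.09,[[0,62,16],[0,-62,16],[0,46,-76],[0,-46,-76],[0,0,68]])).round(1).tolist())
for cam in("side","top"):
  for t in("flap","blank"):
    for r in env.trace(t,cam)[:1]: y,x=np.nonzero(r["region"]); print(cam,t,r["confidence"],x.min(),x.max(),y.min(),y.max())
```

```text
15.95 [ 0.4523 -0.067   0.2996] yang -7.36 tilt [-2.e-04  1.e-04 -1.e+00] F [-0.13 -0.46 -0.07] M [-0.05 -0.1  -0.01] gap 0.04667860872923974 0.0
side 316 264 281 156 200 273.0411392405063 179.19303797468353
top 273 306 374 199 217 339.86446886446885 205.8864468864469
[[264.3, 170.3], [279.4, 156.0], [265.9, 201.5], [276.8, 189.0], [272.6, 143.7]]
[[312.7, 202.4], [372.7, 211.5], [314.4, 209.1], [354.6, 215.3], [348.0, 203.4]]
side 318 264 281 156 200 273.02515723270443 179.22012578616352
top 275 306 374 199 217 339.83272727272725 205.88363636363636
[[264.3, 170.3], [279.4, 156.0], [265.9, 201.5], [276.8, 189.0], [272.6, 143.7]]
[[312.7, 202.4], [372.7, 211.5], [314.4, 209.1], [354.6, 215.3], [348.0, 203.4]]
side flap 0.97 260 287 142 200
side blank 0.84 197 230 192 271
top flap 0.75 304 380 196 223
top blank 0.44 156 165 173 183
```

The yellow flap's extents match the home pose to about 1–2 px and are steady between two pictures. The blank is where it was. Handing in.

```bash
python3 -c "
from bench import env
print(env.close_job())"
```

```text
the job is handed in; nothing more can be done
None
```

The yellow flap is hanging on both of the bay's hinge pins and I've let go of it. The grey blank is still standing in the rack, and I handed the job in at about 16 s of the 43 s limit.

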